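# Lock a T-slot hold-down over a plaster mould

## Robot

A 6-joint arm with a two-finger parallel gripper is mounted at the origin on a cart in front of the work surface, level with it; the furniture and walls round the work are solid. World frame = base frame: x ahead of the robot, y to its left, z up, the work surface at z = 0. Lengths are in m, angles in rad, forces in N, time in s.
With the tool pointing down it reaches from about 0.275 to 0.85 m from the base axis. Payload 5.2 kg.
Tool frame: the origin (TCP) lies midway between the tips of the shut fingers; the grasp point (between the pads) lies 19 mm behind it (env.hold_point_z is the distance from the TCP to the grasp point, in m); z points along the fingers, x is the direction in which the jaws open and shut, and the axes are right-handed (so a half turn about z gives the same grasp; the last joint's range is limited). The gripper opens to 85 mm and grips with 20 to 120 N. Pads are 22 mm wide; open, the fingers measure 114 mm over their backs; the gripper's body (76 mm by 85 mm) begins 54 mm behind the grasp point. The pads swing forward as they close: fully open they stand 13 mm farther back than shut.
Start: joints at [0.918, 0.259, 1.535, -0, 1.348, -0.203], TCP at [0.239, 0.495, 0.231] pointing down, gripper open.
Joint ranges: [-3.14, 3.14], [-0.91, 2.08], [0.19, 2.58], [-1.22, 4.36], [0.22, 2.71], [-3.12, 3.12]. Speed limits (rad/s): [2.57, 2.57, 3.14, 3.14, 3.14, 3.14].

## Interface

Orientations are given as a rotation vector (axis times angle).
In Python, from bench import env gives the robot as it stands.
- The arm moves only by the shell command python3 -m pendant 'ROWS' [FORCE]. ROWS is JSON, a list that holds one entry, the list of rows, each a list of 7 numbers: the shift along the world's x, y, z in mm, then the turn, a rotation vector about the world's x, y, z in degrees, then the opening, from -1 (shut) to 1 (fully open), so that 0 is half open. In form: [[[x, y, z, ax, ay, az, claw], ...]]. A call has 1 to 8 rows; each row is the pose to reach, as a shift and turn from the pose commanded when the call began; what a row does not reach only later rows make up. A row lasts 1/8 s, in which the tool goes at most 62.5 mm and 10.7 degrees, less where a joint would pass 70% of its speed; a pose out of reach is approached as far as the arm can. A call with a gripper value outside its range is refused whole. The fingers move at their own pace and stop on an object; FORCE is the grip in N (left out, the last holds). Time passes only in rows, so rows that repeat a pose let the fingers close. It gives the time, the measured TCP pose, the force and the opening at its end, in the units of the state.
- env.get_obs(): the state, without advancing time (a new reading comes with each control period).
- env.camera(name): name is "side" or "top"; returns (picture, depth): 384x512x3 uint8, blue, green, red; 384x512 float32, m along the optical axis (not along the pixel's ray), 0 where there is no reading.
- env.camera_model(name): a dict with "fx", "fy", "cx", "cy" (pixels), "rvec" (rotation vector, rad) and "tvec" (3), from world to camera coordinates, as OpenCV has them. Camera axes: x right, y down, z forward; pixel columns grow to the right and rows downward; lengths in m; the calibration is good to about 2 mm. A picture is of the moment at which its call begins. camera_model takes no time and is no camera call.
- env.hand_in(): hands the job in, once; it reports no verdict.
Trained networks look in the newest picture that a camera, given by its name, has taken for a name from the list of things; names that differ only in an ending like _2 or _b are one class to them, and where a whole thing is asked for, a point or a joint stands for the part that bears it (a point fixed in the world has none). Each returns a list of dicts, best first, with "score" (0 to 1); they miss things now and then, are a little off and sometimes report something else, mostly with a low value. They report only what shows in the picture. A call takes as long as a camera call. They do not tell look-alikes from the thing itself.
- env.spot_in(camera, label): "point" ([column, row] in pixels, amid what is visible of it).
- env.spot_point(camera, label): "point" ([column, row] in pixels: a listed point, or the origin of a listed thing).
The state is a dict: "t": time; "joint_positions": joint angles; "qvel": joint speeds; "joint_torque": joint torques, N m; "eef_pos": TCP position; "ee_rot": TCP orientation; "ft_force": force on the tool from outside, world axes, zero at the start; "moment": the same for the moment, N m; "opening": finger opening in m.
Only numpy, scipy, OpenCV 4.12 (cv2) and the standard library are available. Lean on these libraries where they do the work, as an engineer would, in place of code of your own. Each camera call takes 0.05 s, during which the arm holds its last target.

## Task

Take the blue-armed hold-down from its wooden parking block and lower its T-head into the wide pocket of the grey metal rail, with its toe pointing towards the red marks, until the flange rests on the rail, and let go of it. Then slide it along the slot until it stops fully home at the red marks, and turn it a quarter turn so that it locks with its toe over the round brown mould (not over the wood block). Leave the mould, the wood block, the metal ring cutter and the tape roll beside the board where they are.

Things in the scene. Friction and masses are not known exactly. Their poses are not given: they have to be found in the camera images.
- grip_mid (a point): Centre of the hold-down's blue arm, on the stud's axis, 26 mm above the flange's underside: pinch the arm here across its width from above. Axes: z up the stud, +y along the arm to the toe. Arm 16 mm wide (x), 16 mm high (underside 18 mm above the flange's underside), from y = -32 mm (square tail) to +55 mm (round toe). A small nut stands 5 mm above it on the axis.
- hold_down: The whole hold-down, one rigid loose part, about 150 g. Origin on the stud's axis at the flange's underside. Below: 9 mm shank, then T-head 18 mm (x) by 30 mm (y), 8 mm thick, its foot 16 mm below the origin. Above: flange disc 36 mm diameter, 5 mm thick, 16 mm post, arm. In the rail it slides and turns easily, pushed with a few newtons by the tail or the side of the toe.
- toe (a point): Point on the arm's underside at the toe, 45 mm from the stud's axis along the arm.
- park: Fixed wooden parking block, 60 x 80 x 24 mm (x, y, z), origin under its centre. The hold-down starts hanging by its flange in the 22 x 36 mm hole in its middle, arm along the block's y, toe to +y.
- jig: Fixed plywood board 210 x 240 x 12 mm (x, y, z), origin under its centre, with an grey metal T-slot rail along y on its middle line (50 mm wide, top 34 mm above the table). Loading pocket near the -y end, home end with red marks near the +y end, a rubber pad on each side of the home end.
- jig_pocket (a point): Centre of the loading pocket's mouth at the rail's top. Axes: +y along the slot to the home end, x across. Mouth 38 mm (y) by 22 mm (x), 18 mm deep: the T-head enters with its 30 mm along the slot; the flange then rests on the rail. Past it, from y = 19 mm, the slot is a 13 mm slit over a 22 mm wide channel, where the head can neither lift out nor turn.
- jig_home (a point): Point on the slot's line at the rail's top between two red marks, 155 mm from the pocket along +y; same axes. The stud's axis is here when its shank meets the end of the slit (a hard stop). Below, a 42 mm wide chamber lets the head turn a quarter turn either way, only within about 4 mm of home; once across, it cannot lift or slide back more than 13 mm.
- mould_top (a point): Centre of the top of the round brown mould, 66 mm diameter, 34 mm high, loose on a rubber pad of the board (its top 48 mm above the table), left or right of the rail's home end by chance, about 62 mm from the slot's line. The arm of the seated hold-down passes 4 mm above it.
- offcut: Loose pine block 45 x 90 x 30 mm on the pad on the other side of the rail (its top 44 mm above the table); origin at the centre of its underside, long side along y.
- cutter: Loose round metal cutter, 66 mm diameter, 35 mm high, on the table, to be left alone; origin at the centre of its underside.
- tape: Loose roll of tape, 96 mm diameter, 24 mm high, on the table, to be left alone; origin at the centre of its underside.
Not all that is in view belongs to the job. Leave any green look-alike of the hold_down alone.

How it is judged:
On the way, in this order (a step that is already met when the one before it is completed fails the run):
1. the hold-down stands in the loading pocket, toe towards the home end, flange on the rail, and is let go (x of grip_mid in the frame of jig_pocket between -0.004 and 0.004 m and y of grip_mid in the frame of jig_pocket between -0.009 and 0.009 m and z of grip_mid in the frame of jig_pocket between 0.022 and 0.03 m and angle between grip_mid's own z axis and vertical below 0.12 rad and y of toe in the frame of jig_pocket above 0.03 m and contact force between the fingers and hold_down below 0.1 N), for 0.2 s.
2. it has been slid along the slot to the home end, arm still in line (x of grip_mid in the frame of jig_home between -0.004 and 0.004 m and y of grip_mid in the frame of jig_home above -0.008 m and z of grip_mid in the frame of jig_home between 0.022 and 0.03 m and angle between grip_mid's own z axis and vertical below 0.12 rad and angle between the y axis of grip_mid and the y axis of jig_home, either way round below 0.5 rad).
At the end, for the whole second after the job is handed in: Hold-down upright (0.12 rad), flange on the rail (4 mm), stud at most 15 mm short of home and 5 mm off the slot line, arm across the rail within 15 degrees, toe within 30 mm of the mould's centre from above, mould flat on its pad (4 mm, 0.1 rad), hold-down let go and at rest (x of grip_mid in the frame of jig_home between -0.005 and 0.005 m and y of grip_mid in the frame of jig_home between -0.015 and 0.004 m and z of grip_mid in the frame of jig_home between 0.022 and 0.03 m and angle between grip_mid's own z axis and vertical below 0.12 rad and angle between the y axis of grip_mid and the x axis of jig_home, either way round below 0.26 rad and horizontal distance between toe and mould_top below 0.03 m and height (world z) of mould_top above 0.044 m and angle between mould_top's own z axis and vertical below 0.1 rad and linear speed of hold_down below 0.01 m/s and angular speed of hold_down below 0.1 rad/s and contact force between the fingers and hold_down below 0.1 N); the robot touches nothing.
It fails at once if the mould is shifted more than 15 mm (distance of mould_top from where it was at the start of the episode above 0.015 m).
It fails at once if the wood block is shifted more than 15 mm (distance of offcut from where it was at the start of the episode above 0.015 m).
It fails at once if the cutter is shifted more than 20 mm (distance of cutter from where it was at the start of the episode above 0.02 m).
It fails at once if the tape roll is shifted more than 20 mm (distance of tape from where it was at the start of the episode above 0.02 m).
It also fails if it takes over 67 s, if anything falls off the work surface, if the arm or the gripper's body presses on something with over 40 N, if the wrist force passes 120 N, or if a joint passes its speed limit or range.

## Working session

There is one attempt and no reset: what is moved stays moved. The work goes in short steps, Python scripts to look and compute and a shell command to move; the robot and the scene stay as the last step left them, time stands still between calls to the robot, and variables do not carry over. Pictures are saved under pics/ and viewed, and the job is handed in when it is done.

```bash
mkdir -p pics; ls
python3 - <<'E'
from bench import env
import cv2,numpy as np
for c in ("top","side"):
    im,d=env.camera(c); cv2.imwrite(f"pics/{c}0.png",im); np.save(f"{c}_d.npy",d)
    print(c,{k:np.round(v,3).tolist() for k,v in env.camera_model(c).items()})
    for l in ["hold_down","park","jig","offcut","cutter","tape","mould_top"]:
        print(l,[(round(r["score"],2),np.round(r["point"]).tolist()) for r in env.spot_in(c,l)][:3])
    for l in ["grip_mid","toe","jig_pocket","jig_home","mould_top","park","jig"]:
        print("P",l,[(round(r["score"],2),np.round(r["point"],1).tolist()) for r in env.spot_point(c,l)][:3])
o=env.get_obs();print(o, env.hold_point_z)
E
```

```text
pics
top {'fx': 384.755, 'fy': 384.755, 'cx': 258.001, 'cy': 193.321, 'rvec': [2.278, -1.921, 0.206], 'tvec': [-0.143, 0.5, 0.974]}
hold_down [(0.82, [395.0, 247.0]), (0.55, [345.0, 228.0])]
park []
jig [(0.67, [241.0, 197.0])]
offcut [(0.88, [205.0, 175.0]), (0.21, [239.0, 201.0])]
cutter [(0.5, [330.0, 178.0]), (0.25, [343.0, 226.0])]
tape [(0.91, [140.0, 209.0])]
mould_top [(0.76, [202.0, 216.0])]
P grip_mid [(0.6, [346.1, 227.5]), (0.58, [396.3, 251.1])]
P toe [(0.87, [334.9, 218.9]), (0.85, [397.3, 233.3])]
P jig_pocket [(0.87, [263.8, 192.5])]
P jig_home [(0.87, [204.5, 197.8])]
P mould_top [(0.88, [204.5, 217.0]), (0.44, [332.8, 217.9])]
P park []
P jig [(0.96, [233.3, 197.4])]
side {'fx': 489.586, 'fy': 489.586, 'cx': 249.951, 'cy': 190.19, 'rvec': [0.327, 2.943, -0.883], 'tvec': [0.511, -0.006, 1.528]}
hold_down [(0.77, [246.0, 105.0]), (0.65, [247.0, 134.0])]
park [(0.53, [247.0, 141.0])]
jig [(0.87, [262.0, 216.0])]
offcut [(0.79, [254.0, 254.0])]
cutter [(0.58, [197.0, 154.0]), (0.38, [261.0, 218.0])]
tape [(0.56, [305.0, 293.0])]
mould_top [(0.61, [288.0, 232.0])]
P grip
[... 294 characters left out ...]
)]
P jig [(0.69, [259.2, 223.3])]
{'t': 1.5, 'joint_positions': array([ 9.18204252e-01,  2.58581913e-01,  1.53502283e+00, -3.99530304e-05,
        1.34801365e+00, -2.02818140e-01]), 'qvel': array([ 0.00037386,  0.00120684,  0.00236592,  0.0021379 , -0.00038886,
        0.00023447]), 'joint_torque': array([ 1.76109870e-04, -4.45920360e+01, -2.90887910e+01, -3.23872728e-04,
        9.72481394e-04, -7.82867403e-06]), 'eef_pos': array([0.23911067, 0.49528802, 0.23131031]), 'ee_rot': array([ 2.66083110e+00,  1.67011866e+00, -1.64352179e-05]), 'ft_force': array([-0.32751616,  0.08303465,  0.06196532]), 'moment': array([ 0.01589866, -0.02257513, -0.05587975]), 'opening': 0.08541737490629359} 0.0187
```

View pics/top0.png

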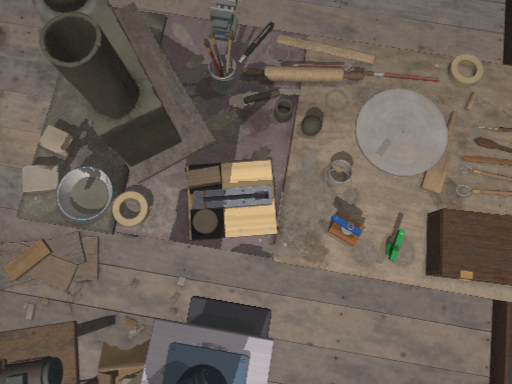

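View pics/side0.png

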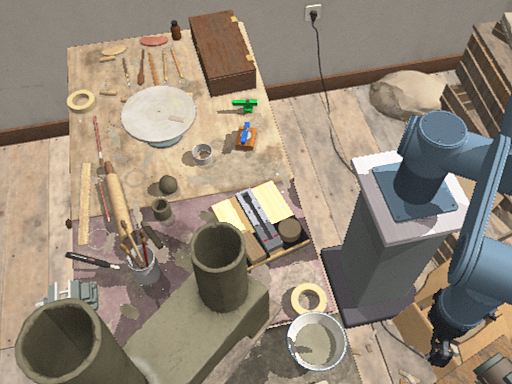

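Run:
```python
import cv2
a=cv2.imread("pics/top0.png")[190:290,300:440]; b=cv2.imread("pics/side0.png")[70:170,180:320]
cv2.imwrite("pics/crop0.png",cv2.resize(cv2.vconcat([a,b]),None,fx=2.9,fy=2.9,interpolation=cv2.INTER_CUBIC))
```

```text
(no output)
```

View pics/crop0.png

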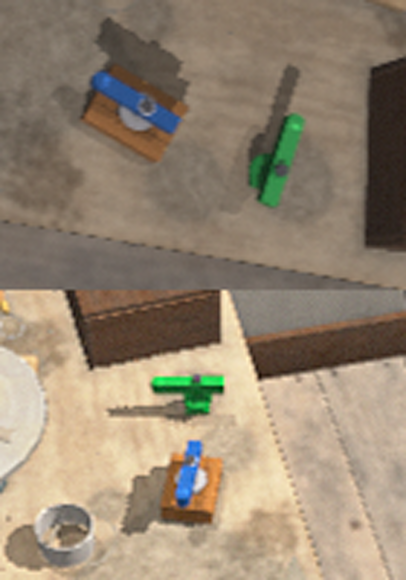

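Candidates for the hold-down are the blue one on the brown block, at top (347,228) and side (246,134), and the green look-alike at top (396,250) and side (246,104). I choose the blue one, and the crop confirms it: blue arm, wooden block, toe to the upper left. The brown mould is at top (204,220), and the wood block (205,177) is on the other side of the rail. The red marks are near (205,198) and the pocket near (264,193). Next I'll measure these.

```bash
cat > h.py <<'E'
import numpy as np,cv2
from bench import env
def cam(c):
    m=env.camera_model(c);R=cv2.Rodrigues(np.array(m["rvec"],float))[0];return m,R,np.array(m["tvec"],float)
def ray(c,uv,z):
    m,R,t=cam(c);uv=np.atleast_2d(uv)
    d=np.c_[(uv[:,0]-m["cx"])/m["fx"],(uv[:,1]-m["cy"])/m["fy"],np.ones(len(uv))]@R
    C=-R.T@t; s=(z-C[2])/d[:,2]; return C+s[:,None]*d
def cloud(c,d):
    m,R,t=cam(c);v,u=np.mgrid[:384,:512]
    P=np.stack([(u-m["cx"])/m["fx"]*d,(v-m["cy"])/m["fy"]*d,d],-1); return (P-t)@R
def proj(c,P):
    m,R,t=cam(c);q=np.atleast_2d(P)@R.T+t;return np.c_[q[:,0]/q[:,2]*m["fx"]+m["cx"],q[:,1]/q[:,2]*m["fy"]+m["cy"]]
def blue(im):
    h=cv2.cvtColor(im,cv2.COLOR_BGR2HSV);return (h[...,0]>100)&(h[...,0]<125)&(h[...,1]>150)&(h[...,2]>50)
def red(im):
    h=cv2.cvtColor(im,cv2.COLOR_BGR2HSV);return ((h[...,0]<8)|(h[...,0]>172))&(h[...,1]>120)&(h[...,2]>70)
E
python3 - <<'E'
from h import *
pts={"top":dict(grip=(346.1,227.5,.05),toe=(334.9,218.9,.042),pocket=(263.8,192.5,.034),home=(204.5,197.8,.034),mould=(204.5,217,.048),jig=(233.3,197.4,0),cutter=(340,170,.02)),
"side":dict(grip=(245.5,131.5,.05),toe=(242.3,142.7,.042),pocket=(246.1,197.3,.034),home=(269.9,239.2,.034),mould=(292.3,231.1,.048),jig=(259.2,223.3,0),cutter=(202,154,.02))}
for c in pts:
    im=cv2.imread(f"pics/{c}0.png");d=np.load(f"{c}_d.npy");W=cloud(c,d)
    for k,(u,v,z) in pts[c].items(): print(c,k,np.round(ray(c,(u,v),z)[0]*1000,1))
    P=W[blue(im)&(d>0)];uv=np.argwhere(blue(im))[:,::-1]
    ok=(P[:,0]>.3)&(P[:,1]<.1)&(P[:,2]>.03)&(P[:,2]<.08); P=P[ok]
    print(c,"blue n",len(P),P.mean(0)*1000,P.min(0)*1000,P.max(0)*1000)
    xy=P[:,:2];xc=xy.mean(0);w=np.linalg.svd(xy-xc)[2][0]; s=(xy-xc)@w; print("dir",w,"range",s.min(),s.max(), "heights",np.percentile(P[:,2],[10,50,90]))
    r=red(im);n,l,st,ce=cv2.connectedComponentsWithStats(r.astype(np.uint8))
    for i in range(1,n):
        q=ray(c,ce[i],.034)[0]
        if st[i,4]>=2 and abs(q[0]-.5)<.25: print("red",st[i,4],ce[i].round(1),(q*1000).round(1))
E
```

```text
top grip [ 465.8 -300.4   50. ]
top toe [ 484.8 -269.9   42. ]
top pocket [525.4 -71.4  34. ]
top home [483.7  84.5  34. ]
top mould [430.6  72.   48. ]
top jig [504.3  11.    0. ]
top cutter [ 627.7 -270.4   20. ]
top blue n 149 [ 473.51382457 -295.4443793    56.52878533] [ 452.74439447 -337.75324955   50.50135971] [ 493.4743631  -259.22114525   61.16260915]
dir [0.3759438  0.92664246] range -0.043599109812381166 0.038320198509076996 heights [0.05415403 0.05678867 0.0586397 ]
red 5 [204. 193.] [496.5  88.4  34. ]
red 8 [204.6 204.6] [465.4  80.4  34. ]
side grip [ 471.  -302.1   50. ]
side toe [ 489.7 -265.1   42. ]
side pocket [521.1 -63.   34. ]
side home [484.9  90.6  34. ]
side mould [418.6  86.6  48. ]
side jig [498.4  14.6   0. ]
side cutter [ 623.5 -266.1   20. ]
side blue n 78 [ 476.78482714 -290.72606903   56.05965314] [ 455.82699127 -335.05853098   48.01993985] [ 495.16528108 -253.26234328   62.90638093]
dir [0.37361404 0.92758425] range -0.04674693702949597 0.04071914009945509 heights [0.05161995 0.05652108 0.06023723]
red 45 [148.9  41. ] [ 733.2 -837.1   34. ]
red 7 [156.9  37.3] [ 701.  -851.6   34. ]
red 4 [165.5  41. ] [ 671.2 -822.6   34. ]
red 7 [161.1  43.1] [ 688.9 -814.3   34. ]
red 8 [275.5 235. ] [466.1  81.1  34. ]
red 8 [265.  239.9] [499.1  89.6  34. ]
```

Run:
```python
import cv2
a=cv2.imread("pics/top0.png")[150:245,175:285]; b=cv2.imread("pics/side0.png")[170:270,205:315]
cv2.imwrite("pics/crop1.png",cv2.resize(a,None,fx=6,fy=6,interpolation=cv2.INTER_CUBIC))
cv2.imwrite("pics/crop2.png",cv2.resize(b,None,fx=6,fy=6,interpolation=cv2.INTER_CUBIC))
```

```text
(no output)
```

View pics/crop1.png

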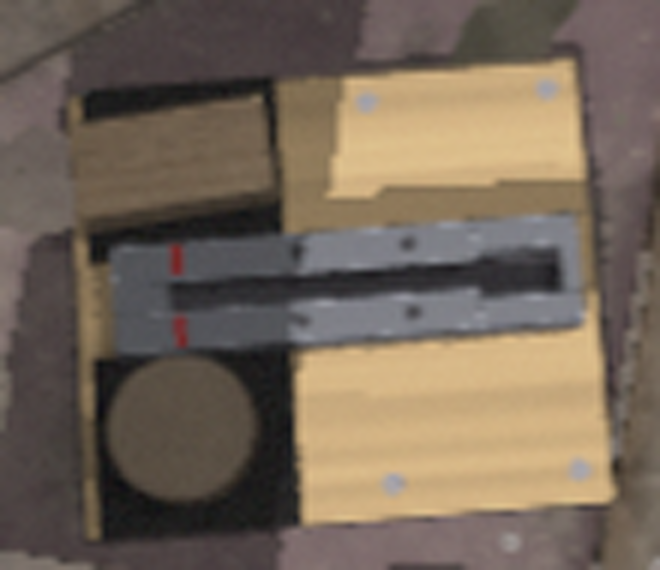

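View pics/crop2.png

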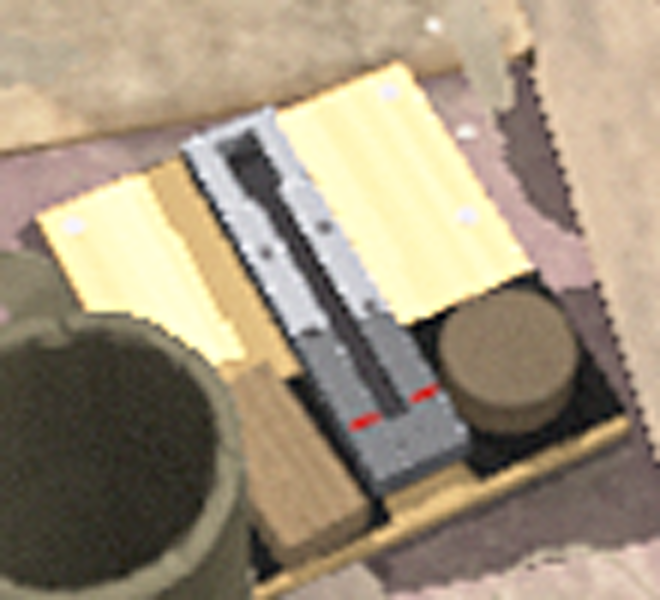

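Run:
```python
from h import *
home=np.array([.4825,.0855]);a=np.radians(14.5)
ex=np.array([np.cos(a),np.sin(a)]);ey=np.array([-np.sin(a),np.cos(a)])
# canvas: rows = x from +35..-35 (2px/mm), cols = y from 30 .. -190 (relative home)
ys=np.arange(30,-190,-.5)*1e-3; xs=np.arange(35,-35,-.5)*1e-3
Y,X=np.meshgrid(ys,xs); P=home+X[...,None]*ex+Y[...,None]*ey
P=np.concatenate([P,np.full(P.shape[:2]+(1,),.034)],-1)
out=[]
for c in("top","side"):
    im=cv2.imread(f"pics/{c}0.png"); uv=proj(c,P.reshape(-1,3)).reshape(P.shape[:2]+(2,)).astype(np.float32)
    r=cv2.remap(im,uv[...,0],uv[...,1],cv2.INTER_CUBIC); 
    g=cv2.cvtColor(r,cv2.COLOR_BGR2GRAY).astype(float)
    # slot centre per segment: dark valley half-depth edges
    for y0,y1 in((-10,-40),(-40,-70),(-70,-100),(-100,-130),(-145,-165)):
        p=g[:,int((30-y0)*2):int((30-y1)*2)].mean(1)
        i0=np.argmin(p[40:100])+40; 
        for lab in("",):
            hi=min(p[i0-30:i0].max(),p[i0:i0+30].max());th=(hi+p[i0])/2
            l=i0
            while p[l]<th:l-=1
            u=i0
            while p[u]<th:u+=1
            l=l+(p[l]-th)/(p[l]-p[l+1]);u=u-(p[u]-th)/(p[u]-p[u-1])
        G=np.gradient(p); 
        print(c,y0,y1,"slot edges x mm",35-l/2,35-u/2,"mid",35-(l+u)/4)
    p=g[64:77].mean(0); print(c,"along slot",[(int(30-i/2),int(p[i])) for i in list(range(30,100,4))+list(range(330,432,4))])
    rr=red(r); q=np.argwhere(rr); q=q[(q[:,1]<120)]; 
    print("red y mean",30-q[:,1].mean()/2, "x",35-q[:,0].mean()/2, "by side",[30-q[s,1].mean()/2 for s in(q[:,0]<70,q[:,0]>70)])
    out.append(r)
cv2.imwrite("pics/rect.png",cv2.resize(cv2.vconcat(out),None,fx=1.7,fy=1.7))
```

```text
top -10 -40 slot edges x mm 4.3878048780487795 -7.698501872659179 mid -1.655348497305198
top -40 -70 slot edges x mm 3.4102233676975935 -7.786117381489838 mid -2.187947006896124
top -70 -100 slot edges x mm 3.3274521531100483 -8.671391752577321 mid -2.6719697997336382
top -100 -130 slot edges x mm 3.2249694749694733 -8.841304347826089 mid -2.808167436428306
top -145 -165 slot edges x mm 2.363636363636367 -12.303630363036305 mid -4.969996999699973
top along slot [(15, 83), (13, 83), (11, 82), (9, 83), (7, 80), (5, 71), (3, 57), (1, 44), (-1, 40), (-3, 42), (-5, 42), (-7, 42), (-9, 43), (-11, 43), (-13, 43), (-15, 39), (-17, 39), (-19, 42), (-135, 52), (-137, 50), (-139, 49), (-141, 47), (-143, 48), (-145, 51), (-147, 55), (-149, 58), (-151, 59), (-153, 58), (-155, 58), (-157, 60), (-159, 62), (-161, 60), (-163, 57), (-165, 54), (-167, 51), (-169, 49), (-171, 50), (-173, 77), (-175, 108), (-177, 126), (-179, 129), (-181, 127), (-183, 123), (-185, 119)]
red y mean -0.627226463104325 x -1.1094147582697218 by side [np.float64(-0.6372549019607838), np.float64(-0.6164021164021172)]
side -10
[... 393 characters left out ...]
46478872 4.387500000000003 mid 5.7527288732394375
side along slot [(15, 136), (13, 138), (11, 138), (9, 141), (7, 134), (5, 102), (3, 75), (1, 64), (-1, 65), (-3, 67), (-5, 67), (-7, 66), (-9, 68), (-11, 69), (-13, 64), (-15, 61), (-17, 66), (-19, 68), (-135, 64), (-137, 66), (-139, 69), (-141, 71), (-143, 73), (-145, 74), (-147, 72), (-149, 72), (-151, 73), (-153, 68), (-155, 58), (-157, 50), (-159, 46), (-161, 51), (-163, 62), (-165, 74), (-167, 88), (-169, 98), (-171, 118), (-173, 159), (-175, 202), (-177, 223), (-179, 216), (-181, 181), (-183, 140), (-185, 117)]
red y mean -0.1501798561151091 x 0.3660071942446024 by side [np.float64(-0.14808362369338113), np.float64(-0.1524163568773247)]
```

View pics/rect.png

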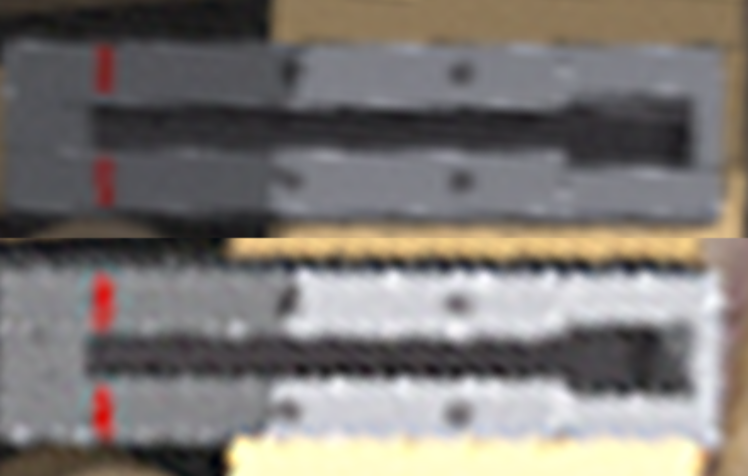

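Run:
```python
from h import *
from scipy.optimize import minimize
from scipy.ndimage import map_coordinates
# silhouette fit: arm as prism (stadium-ish), heights .042-.058 ; compare with blue mask per camera
m=2e-3
def outline():
    th=np.linspace(0,np.pi,13); toe=np.c_[8*np.cos(th),47+8*np.sin(th)]
    return np.r_[[[-8,-32],[8,-32]],toe]*1e-3
O=outline()
S=8
def render(c,p,x0,y0,w,h,pr):
    a=p[2];ex=np.array([np.cos(a),np.sin(a)]);ey=np.array([-np.sin(a),np.cos(a)])
    q=p[:2]+O[:,:1]*ex+O[:,1:]*ey
    pts=np.r_[np.c_[q,np.full(len(q),.058)],np.c_[q,np.full(len(q),.042)]]
    uv=pr(pts); hull=cv2.convexHull(((uv-[x0,y0]+.5)*S*16).astype(np.int32))
    M=np.zeros((h*S,w*S),np.uint8); cv2.fillConvexPoly(M,hull,255,cv2.LINE_8,4)
    return cv2.resize(M,(w,h),interpolation=cv2.INTER_AREA)/255.
for c,x0,y0 in(("top",322,205),("side",225,110)):
    w=h=45
    im=cv2.imread(f"pics/{c}0.png")[y0:y0+h,x0:x0+w].astype(float)
    soft=np.clip((im[...,0]-im[...,2]-20)/60,0,1)  # blueness
    # remove other
    mm,R,t=cam(c)
    def pr(P):
        q=P@R.T+t;return np.c_[q[:,0]/q[:,2]*mm["fx"]+mm["cx"],q[:,1]/q[:,2]*mm["fy"]+mm["cy"]]
    f=lambda p:((render(c,np.array([p[0]/1e3,p[1]/1e3,np.radians(p[2])]),x0,y0,w,h,pr)-soft)**2).sum()
    best=min((minimize(f,s,method="Nelder-Mead",options=dict(initial_simplex=np.array(s)+np.array([[0,0,0],[6,0,0],[0,6,0],[0,0,6]]))) for s in([468,-302,-22],[470,-300,-28],[474,-296,-18])),key=lambda r:r.fun)
    print(c,best.x.round(2),best.fun, soft.sum())
```

```text
top [ 469.18 -308.77  -22.53] 52.28547962322183 172.61666666666667
side [ 471.16 -308.31  -22.22] 22.459401191849288 104.14999999999999
```

Run:
```python
from h import *
th=np.linspace(0,np.pi,13);O=np.r_[[[-8,-32],[8,-32]],np.c_[8*np.cos(th),47+8*np.sin(th)]]*1e-3
tiles=[]
for c,x0,y0,p in(("top",322,205,(.46918,-.30877,-22.53)),("side",225,110,(.47116,-.30831,-22.22))):
    im=cv2.imread(f"pics/{c}0.png")[y0:y0+45,x0:x0+45];k=12
    b=cv2.resize(im,None,fx=k,fy=k,interpolation=cv2.INTER_NEAREST)[:,:400] if 0 else cv2.resize(im,None,fx=k,fy=k,interpolation=cv2.INTER_NEAREST)
    a=np.radians(p[2]);ex=np.array([np.cos(a),np.sin(a)]);ey=np.array([-np.sin(a),np.cos(a)])
    q=np.array(p[:2])+O[:,:1]*ex+O[:,1:]*ey
    for z,col in((.058,(0,255,255)),(.042,(0,160,0))):
        uv=(proj(c,np.c_[q,np.full(len(q),z)])-[x0,y0]+.5)*k
        cv2.polylines(b,[uv.astype(np.int32)],True,col,1)
    for z in(.063,.024):
        uv=((proj(c,[[p[0],p[1],z]])[0]-[x0,y0]+.5)*k).astype(int); cv2.circle(b,tuple(int(v) for v in uv),4,(0,0,255),-1)
    # park outline
    pk=np.array([[-30,-40],[30,-40],[30,40],[-30,40]])*1e-3
    q=np.array(p[:2])+pk[:,:1]*ex+pk[:,1:]*ey
    uv=(proj(c,np.c_[q,np.full(4,.024)])-[x0,y0]+.5)*k; cv2.polylines(b,[uv.astype(np.int32)],True,(255,255,255),1)
    tiles.append(b)
cv2.imwrite("pics/fit.png",cv2.resize(cv2.hconcat(tiles),(800,400)))
```

```text
(no output)
```

View pics/fit.png

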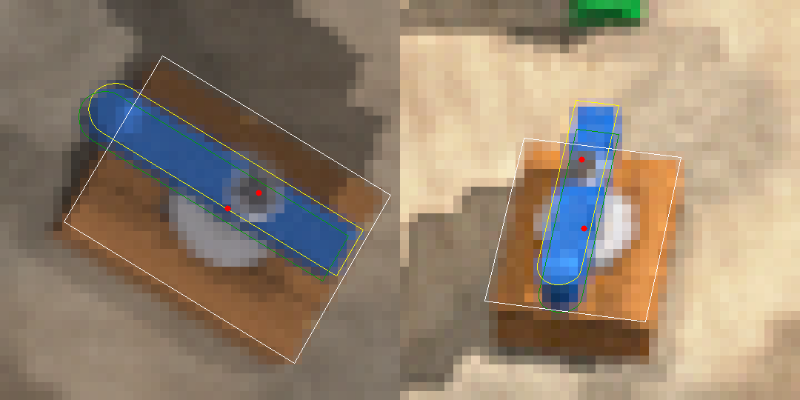

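```bash
python3 -m pendant '[[[50,-175,0,0,0,-20,0],[80,-280,0,0,0,-30,0],[115,-400,0,0,0,-45,0],[145,-500,-20,0,0,-60,0],[175,-600,-40,0,0,-70,0],[200,-700,-60,0,0,-80,0],[231,-803,-70,0,0,-86.6,0],[231,-803,-70,0,0,-86.6,0]]]' 40
```

```text
t: 2.5
eef_pos: [0.3774, 0.0144, 0.2001]
ee_rot: [-3.083, 0.602, -0.003]
ft_force: [1.9, 0.9, 0.3]
opening: 0.0429
```

```bash
python3 -m pendant '[[[92,-322,-60,0,0,0,0],[92,-322,-60,0,0,0,0],[92,-322,-60,0,0,0,0],[92,-322,-60,0,0,0,0],[92,-322,-60,0,0,0,0],[92,-322,-60,0,0,0,0],[92,-322,-60,0,0,0,0],[92,-322,-60,0,0,0,0]]]'
python3 - <<'E'
from h import *
o=env.get_obs();print(o["eef_pos"],o["ee_rot"],o["qvel"].round(3))
im,d=env.camera("top");cv2.imwrite("pics/top1.png",im);im2,d=env.camera("side");cv2.imwrite("pics/side1.png",im2)
cv2.imwrite("pics/c1.png",cv2.hconcat([cv2.resize(im[170:290,300:420],None,fx=3.3,fy=3.3),cv2.resize(im2[70:190,185:305],None,fx=3.3,fy=3.3)]))
E
```

```text
t: 3.5
eef_pos: [0.4686, -0.3046, 0.1398]
ee_rot: [-3.084, 0.592, 0.001]
ft_force: [0.4, -0.2, 0.1]
opening: 0.043
[ 0.46862235 -0.30464335  0.13975224] [-3.08446715e+00  5.91598222e-01  1.23661283e-03] [ 0.015 -0.018  0.01  -0.001 -0.001 -0.   ]
```

View pics/c1.png

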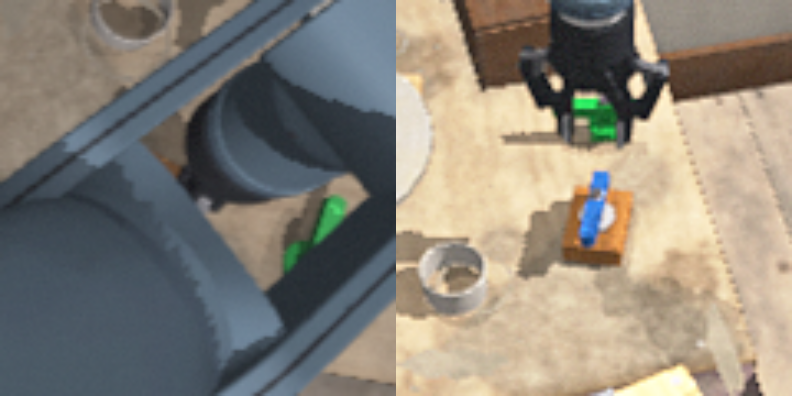

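The side view shows the open jaws directly above the blue arm, and the green look-alike is well behind them. I'll go down.

```bash
python3 -m pendant '[[[1.5,-3.9,-40,0,0,0,0],[1.5,-3.9,-60,0,0,0,0],[1.5,-3.9,-75,0,0,0,0],[1.5,-3.9,-88,0,0,0,0],[1.5,-3.9,-97,0,0,0,0],[1.5,-3.9,-105,0,0,0,0],[1.5,-3.9,-105,0,0,0,0],[1.5,-3.9,-105,0,0,0,0]]]'
python3 - <<'E'
from h import *
im2,d=env.camera("side");cv2.imwrite("pics/side2.png",im2)
cv2.imwrite("pics/c2.png",cv2.resize(im2[90:180,190:300],None,fx=6,fy=6,interpolation=cv2.INTER_CUBIC))
E
```

```text
t: 4.6
eef_pos: [0.4707, -0.3098, 0.0352]
ee_rot: [3.085, -0.592, 0.001]
ft_force: [0.9, 1.1, 0.8]
opening: 0.043
```

View pics/c2.png

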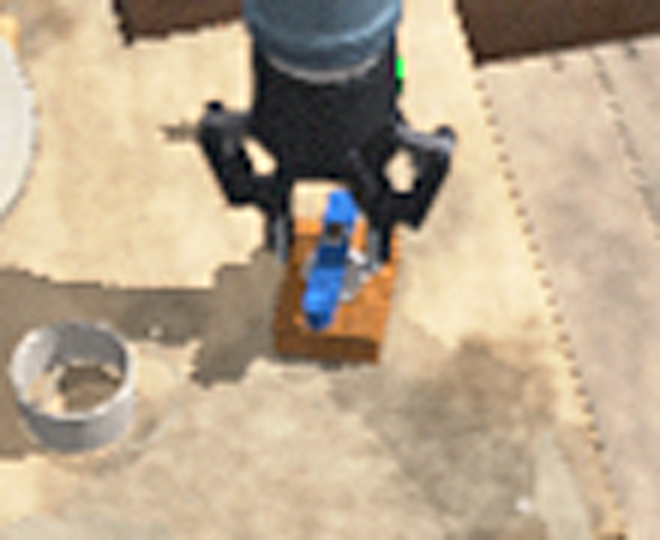

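The jaws straddle the arm at the nut, so I'll close them.

```bash
python3 -m pendant '[[[0,0,0,0,0,0,-1],[0,0,0,0,0,0,-1],[0,0,0,0,0,0,-1],[0,0,0,0,0,0,-1],[0,0,0,0,0,0,-1]]]' 50
```

```text
t: 5.28
eef_pos: [0.4699, -0.3093, 0.0352]
ee_rot: [-3.085, 0.592, 0.002]
ft_force: [-4.1, 0.5, 5.9]
opening: 0.0148
```

```bash
python3 -m pendant '[[[0,0,10,0,0,0,-1],[0,0,25,0,0,0,-1],[0,0,45,0,0,0,-1],[0,0,65,0,0,0,-1],[0,0,85,0,0,0,-1],[0,0,85,0,0,0,-1]]]'
python3 - <<'E'
from h import *
im2,d=env.camera("side");cv2.imwrite("pics/side3.png",im2)
cv2.imwrite("pics/c3.png",cv2.resize(im2[70:170,190:300],None,fx=6,fy=6,interpolation=cv2.INTER_CUBIC))
E
```

```text
t: 6.02
eef_pos: [0.4719, -0.3106, 0.1224]
ee_rot: [3.083, -0.591, 0.007]
ft_force: [0.2, -0.2, -2.1]
opening: 0.0148
```

View pics/c3.png

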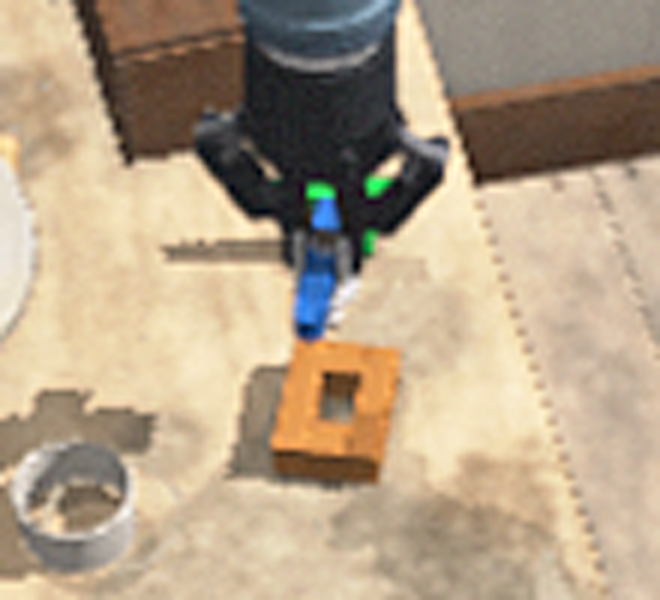

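```bash
python3 -m pendant '[[[10,40,0,0,0,6,-1],[20,80,0,0,0,12,-1],[28,120,0,0,0,18,-1],[36,160,0,0,0,24,-1],[42,200,0,0,0,30,-1],[48.3,230,0,0,0,36.4,-1],[48.3,244.5,-20,0,0,36.4,-1],[48.3,244.5,-40,0,0,36.4,-1]]]';python3 -m pendant '[[[0,0,0,0,0,0,-1],[0,0,0,0,0,0,-1],[0,0,0,0,0,0,-1]]]'
python3 - <<'E'
from h import *
o=env.get_obs();p=o["eef_pos"];r=cv2.Rodrigues(o["ee_rot"])[0];print(p,np.degrees(np.arctan2(r[1,0],r[0,0])),r[:,2].round(4))
ims=[]
for c in("top","side"):
    im,d=env.camera(c);cv2.imwrite(f"pics/{c}4.png",im)
    uv=proj(c,[p])[0].astype(int);print(uv); ims.append(cv2.resize(im[max(uv[1]-50,0):uv[1]+50,uv[0]-50:uv[0]+50],(400,400),interpolation=cv2.INTER_CUBIC))
cv2.imwrite("pics/c4.png",cv2.hconcat(ims))
E
```

```text
t: 7.08
eef_pos: [0.5183, -0.0633, 0.0787]
ee_rot: [-3.115, -0.405, 0.001]
ft_force: [0.0, -0.5, -1.3]
opening: 0.0152
t: 7.45
eef_pos: [0.5194, -0.0655, 0.0806]
ee_rot: [3.115, 0.401, 0.002]
ft_force: [-0.0, 0.4, -1.0]
opening: 0.015
[ 0.51939184 -0.06546152  0.08059096] 14.654855285506184 [ 1.4e-03 -5.0e-04 -1.0e+00]
[261 190]
[246 187]
```

View pics/c4.png

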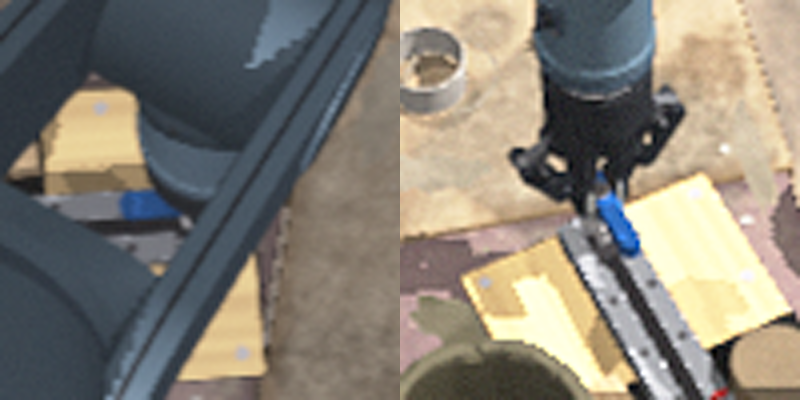

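```bash
cat > fit.py <<'E'
from h import *
from scipy.optimize import minimize
th=np.linspace(0,np.pi,13)
def fit(c,im,zo,s0,ymin=-32,fixyaw=False,W=60):
    O=np.r_[[[-8,ymin],[8,ymin]],np.c_[8*np.cos(th),47+8*np.sin(th)]]*1e-3;S=8
    mm,R,t=cam(c)
    cc=proj(c,[[s0[0]/1e3,s0[1]/1e3,zo+.026]])[0].astype(int);x0,y0=cc-W//2
    sub=im[y0:y0+W,x0:x0+W].astype(float); soft=np.clip((sub[...,0]-sub[...,2]-40)/60,0,1)
    hs=cv2.cvtColor(im[y0:y0+W,x0:x0+W],cv2.COLOR_BGR2HSV); soft*=(hs[...,1]>150)
    def ren(p):
        a=np.radians(p[2]);ex=np.array([np.cos(a),np.sin(a)]);ey=np.array([-np.sin(a),np.cos(a)])
        q=np.array(p[:2])/1e3+O[:,:1]*ex+O[:,1:]*ey
        P=np.r_[np.c_[q,np.full(len(q),zo+.034)],np.c_[q,np.full(len(q),zo+.018)]]@R.T+t
        uv=np.c_[P[:,0]/P[:,2]*mm["fx"]+mm["cx"],P[:,1]/P[:,2]*mm["fy"]+mm["cy"]]
        M=np.zeros((W*S,W*S),np.uint8);cv2.fillConvexPoly(M,cv2.convexHull(((uv-[x0,y0]+.5)*S*16).astype(np.int32)),255,8,4)
        return cv2.resize(M,(W,W),interpolation=cv2.INTER_AREA)/255.
    n=2 if fixyaw else 3
    f=lambda p:((ren(np.r_[p,s0[2:]] if fixyaw else p)-soft)**2).sum()
    r=minimize(f,s0[:n],method="Nelder-Mead",options=dict(initial_simplex=np.array(s0[:n])+np.r_[[np.zeros(n)],6*np.eye(n)]))
    return r.x.round(2),round(r.fun,1),round(soft.sum(),1)
E
python3 - <<'E'
from fit import *
im=cv2.imread("pics/side4.png");zo=.0694
for ym in(8,12,16): print(ym,fit("side",im,zo,[519.4,-65.4,14.6],ym,True),fit("side",im,zo,[519.4,-65.4,14.6],ym))
E
```

```text
8 (array([520.29, -66.66]), np.float64(28.7), np.float64(73.5)) (array([520.47, -66.52,  13.67]), np.float64(28.0), np.float64(73.5))
12 (array([520.65, -69.01]), np.float64(23.8), np.float64(73.5)) (array([521.31, -68.68,  16.53]), np.float64(24.6), np.float64(73.5))
16 (array([521.54, -72.41]), np.float64(24.0), np.float64(73.5)) (array([520.55, -72.51,  13.8 ]), np.float64(23.8), np.float64(73.5))
```

```bash
python3 -m pendant '[[[0.2,0.4,-8,0,0,-0.6,-1],[0.2,0.4,-15,0,0,-0.6,-1],[0.2,0.4,-20,0,0,-0.6,-1],[0.2,0.4,-23,0,0,-0.6,-1],[0.2,0.4,-25,0,0,-0.6,-1],[0.2,0.4,-25,0,0,-0.6,-1]]]'
```

```text
t: 8.3
eef_pos: [0.519, -0.0646, 0.0548]
ee_rot: [-3.118, -0.385, 0.0]
ft_force: [0.1, -0.1, -1.3]
opening: 0.0148
```

```bash
python3 -m pendant '[[[0,0,-3,0,0,0,-1],[0,0,-5,0,0,0,-1],[0,0,-7,0,0,0,-1],[0,0,-8.5,0,0,0,-1],[0,0,-9,0,0,0,-1],[0,0,-9,0,0,0,-1]]]'
```

```text
t: 9.05
eef_pos: [0.519, -0.0646, 0.0458]
ee_rot: [-3.118, -0.385, -0.0]
ft_force: [0.6, -1.0, -1.2]
opening: 0.0149
```

```bash
python3 -m pendant '[[[0,0,-0.7,0,0,0,-1],[0,0,-1.4,0,0,0,-1],[0,0,-1.4,0,0,0,-1]]]'
```

```text
t: 9.43
eef_pos: [0.5191, -0.0647, 0.0452]
ee_rot: [3.118, 0.385, 0.001]
ft_force: [-2.1, -0.4, 5.1]
opening: 0.0149
```

The flange touched down at exactly the predicted height. I'll release it.

```bash
python3 -m pendant '[[[0,0,0,0,0,0,-0.2],[0,0,0,0,0,0,-0.2],[0,0,0,0,0,0,-0.2],[0,0,0,0,0,0,-0.2],[0,0,0,0,0,0,-0.2]]]'
python3 - <<'E'
from h import *
o=env.get_obs();print(o["eef_pos"],o["ft_force"])
im,d=env.camera("side");cv2.imwrite("pics/side5.png",im)
cv2.imwrite("pics/c5.png",cv2.resize(im[140:260,190:310],None,fx=5,fy=5,interpolation=cv2.INTER_CUBIC))
from fit import fit
print(fit("side",im,.034,[519.4,-65.4,14.],8),fit("side",im,.034,[519.4,-65.4,14.],-32))
E
```

```text
t: 10.05
eef_pos: [0.519, -0.0646, 0.0444]
ee_rot: [-3.118, -0.385, 0.0]
ft_force: [0.1, 0.2, 0.1]
opening: 0.0339
[ 0.51899037 -0.06457341  0.04440524] [0.05142118 0.15848408 0.10065437]
(array([520.55, -64.98,  13.6 ]), np.float64(28.5), np.float64(76.4)) (array([515.81, -61.81,   6.12]), np.float64(85.2), np.float64(76.4))
```

View pics/c5.png

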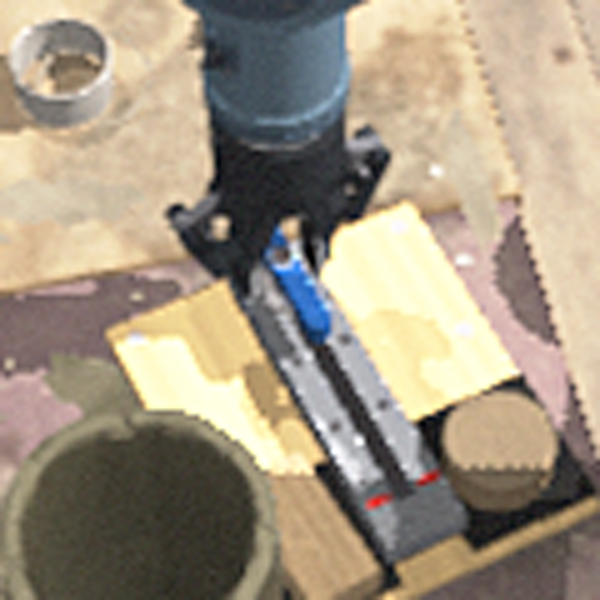

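```bash
python3 -m pendant '[[[0,0,20,0,0,0,-0.2],[0,0,45,0,0,0,-0.2],[4,-16,45,0,0,0,-1],[9,-36,45,0,0,0,-1],[14.5,-58,45,0,0,0,-1],[14.5,-58,25,0,0,0,-1],[14.5,-58,7,0,0,0,-1],[14.5,-58,7,0,0,0,-1]]]'
python3 - <<'E'
from h import *
im,d=env.camera("side");cv2.imwrite("pics/side6.png",im)
cv2.imwrite("pics/c6.png",cv2.resize(im[140:260,190:310],None,fx=5,fy=5,interpolation=cv2.INTER_CUBIC))
from fit import fit
print(fit("side",im,.034,[519.4,-65.4,14.],-32))
E
```

```text
t: 11.1
eef_pos: [0.5321, -0.1233, 0.0493]
ee_rot: [-3.116, -0.383, 0.006]
ft_force: [0.4, -0.7, 0.3]
opening: -0.0004
(array([519.65, -64.84,  11.65]), np.float64(63.8), np.float64(102.4))
```

View pics/c6.png

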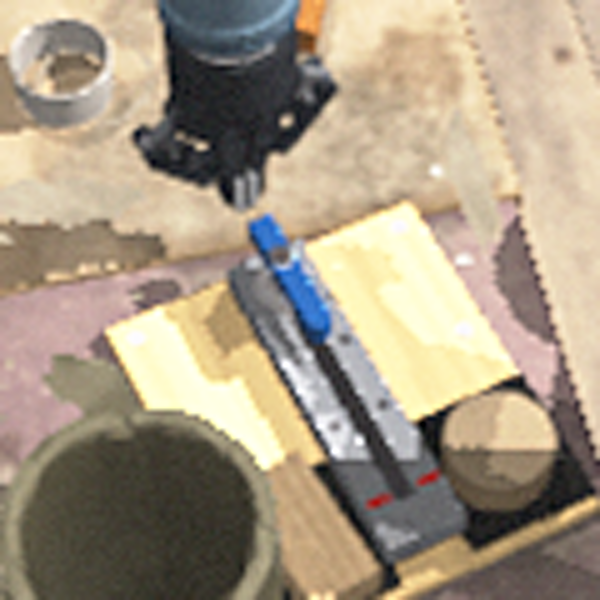

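```bash
python3 -m pendant '[[[-2.1,14.9,0,0,0,0,-1],[-4.5,24.6,0,0,0,0,-1],[-8.1,39.2,0,0,0,0,-1],[-11.8,53.8,0,0,0,0,-1],[-15.4,68.3,0,0,0,0,-1],[-19,82.9,0,0,0,0,-1],[-22.6,97.4,0,0,0,0,-1],[-22.6,97.4,0,0,0,0,-1]]]'
python3 - <<'E'
from h import *
im,d=env.camera("side");cv2.imwrite("pics/side7.png",im)
cv2.imwrite("pics/c7.png",cv2.resize(im[140:260,190:310],None,fx=5,fy=5,interpolation=cv2.INTER_CUBIC))
E
```

```text
t: 12.15
eef_pos: [0.51, -0.0236, 0.0512]
ee_rot: [-3.117, -0.387, 0.002]
ft_force: [-0.6, 0.4, 0.0]
opening: 0.0001
```

View pics/c7.png

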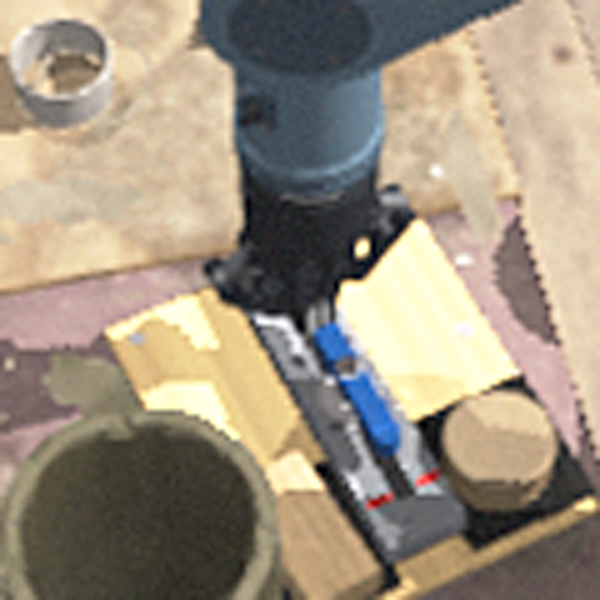

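```bash
python3 -m pendant '[[[-3,11.6,-1,0,0,0,-1],[-6,23.3,-1,0,0,0,-1],[-9,34.9,-1,0,0,0,-1],[-12,46.6,-1,0,0,0,-1],[-13.5,54.3,-1,0,0,0,-1],[-14.9,60,-1,0,0,0,-1],[-15.8,63,-1,0,0,0,-1],[-15.8,63,-1,0,0,0,-1]]]'; python3 -m pendant '[[[-0.5,2,0,0,0,0,-1],[-1,4,0,0,0,0,-1],[-1,4,0,0,0,0,-1]]]'
```

```text
t: 13.2
eef_pos: [0.4949, 0.0381, 0.0504]
ee_rot: [-3.118, -0.385, 0.0]
ft_force: [1.0, 0.2, -0.4]
opening: -0.0001
t: 13.58
eef_pos: [0.494, 0.0419, 0.0504]
ee_rot: [-3.118, -0.385, 0.0]
ft_force: [-0.2, -0.9, -0.2]
opening: 0.0
```

```bash
python3 -m pendant '[[[-0.4,1.5,0,0,0,0,-1],[-0.7,3,0,0,0,0,-1],[-0.7,3,0,0,0,0,-1]]]';  python3 - <<'E'
from h import *
o=env.get_obs();print(o["ft_force"])
im,d=env.camera("side");cv2.imwrite("pics/side8.png",im)
cv2.imwrite("pics/c8.png",cv2.resize(im[150:270,200:320],None,fx=5,fy=5,interpolation=cv2.INTER_CUBIC))
from fit import fit
print(fit("side",im,.034,[482,83,14.],-32))
E
```

```text
t: 13.95
eef_pos: [0.4934, 0.0449, 0.0505]
ee_rot: [3.118, 0.385, 0.0]
ft_force: [0.8, -1.4, -0.2]
opening: 0.0002
[ 0.76714009 -1.44930077 -0.16280718]
(array([481.72,  84.07,  12.  ]), np.float64(79.2), np.float64(99.2))
```

View pics/c8.png

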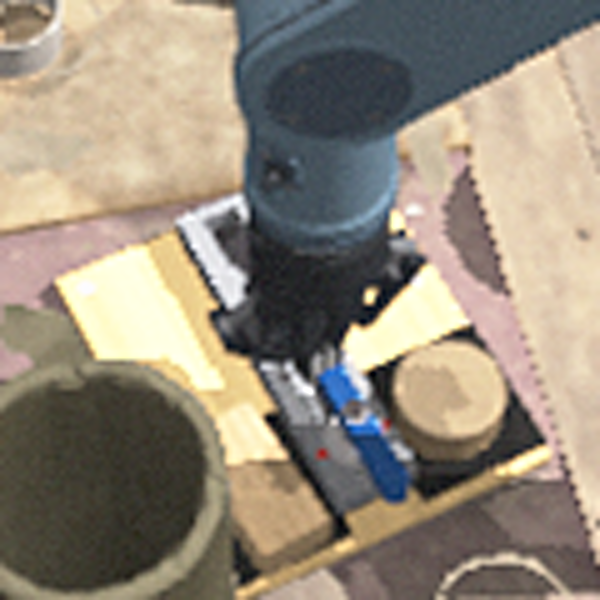

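```bash
python3 -m pendant '[[[-0.4,1.5,0,0,0,0,-1],[-0.4,1.5,0,0,0,0,-1]]]'; python3 -m pendant '[[[-0.3,1.2,0,0,0,0,-1],[-0.3,1.2,0,0,0,0,-1]]]'
```

```text
t: 14.25
eef_pos: [0.4939, 0.0455, 0.0509]
ee_rot: [3.116, 0.386, 0.002]
ft_force: [0.6, -4.5, 3.0]
opening: -0.0
t: 14.5
eef_pos: [0.4943, 0.0459, 0.0513]
ee_rot: [3.115, 0.386, 0.004]
ft_force: [0.3, -7.7, 2.8]
opening: 0.0002
```

```bash
python3 -m pendant '[[[3,-12,0,0,0,0,-1],[3,-12,25,0,0,0,-1],[3,-12,50,0,0,0,-1],[-2,5,50,0,0,0,-0.3],[-6,20,50,0,0,0,-0.3],[-10.6,37.4,50,0,0,0,-0.3],[-10.6,37.4,45,0,0,0,-0.3],[-10.6,37.4,45,0,0,0,-0.3]]]'
python3 - <<'E'
from h import *
o=env.get_obs();print(o["eef_pos"],o["ft_force"])
im,d=env.camera("side");cv2.imwrite("pics/side9.png",im)
cv2.imwrite("pics/c9.png",cv2.resize(im[150:270,200:320],None,fx=5,fy=5,interpolation=cv2.INTER_CUBIC))
from fit import fit
for y in(-32,8,14):print(fit("side",im,.034,[482,83,14.],y))
E
```

```text
t: 15.5
eef_pos: [0.4815, 0.0852, 0.0946]
ee_rot: [-3.118, -0.387, 0.003]
ft_force: [-0.2, -0.7, -0.1]
opening: 0.0305
[0.48151443 0.08520374 0.09457654] [-0.15349993 -0.74404152 -0.1171672 ]
(array([479.22,  86.72,   8.21]), np.float64(102.9), np.float64(82.4))
(array([482.78,  83.61,  14.08]), np.float64(45.7), np.float64(82.4))
(array([482.19,  80.97,  13.13]), np.float64(40.5), np.float64(82.4))
```

View pics/c9.png

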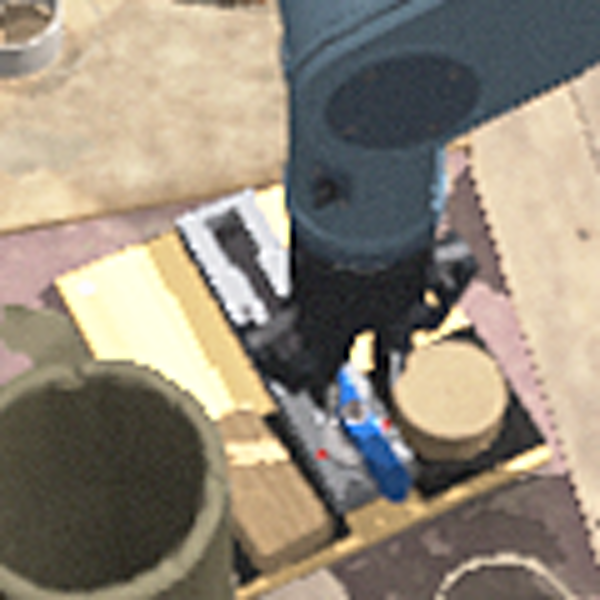

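```bash
python3 -m pendant '[[[0.3,0,-15,0,0,0,-0.3],[0.3,0,-30,0,0,0,-0.3],[0.3,0,-42.5,0,0,0,-0.3],[0.3,0,-42.5,0,0,0,-0.3],[0.3,0,-42.5,0,0,0,-1],[0.3,0,-42.5,0,0,0,-1],[0.3,0,-42.5,0,0,0,-1],[0.3,0,-42.5,0,0,0,-1]]]' 30
```

```text
t: 16.55
eef_pos: [0.4825, 0.085, 0.0532]
ee_rot: [3.118, 0.385, 0.001]
ft_force: [-0.4, -0.2, -1.3]
opening: 0.0154
```

```bash
python3 -m pendant '[[[0,0,0,0,0,6,-1],[0,0,0,0,0,13,-1],[0,0,0,0,0,20,-1],[0,0,0,0,0,20,-1]]]'
```

```text
t: 17.05
eef_pos: [0.4824, 0.085, 0.0531]
ee_rot: [3.004, 0.919, 0.0]
ft_force: [0.3, 0.1, -1.6]
opening: 0.015
```

```bash
python3 -m pendant '[[[0,0,0,0,0,9,-1],[0,0,0,0,0,18,-1],[0,0,0,0,0,27,-1],[0,0,0,0,0,36,-1],[0,0,0,0,0,45,-1],[0,0,0,0,0,54,-1],[0,0,0,0,0,62,-1],[0,0,0,0,0,70,-1]]]'; python3 -m pendant '[[[0,0,0,0,0,0,-1],[0,0,0,0,0,0,-1]]]';python3 - <<'E'
from h import *
o=env.get_obs();r=cv2.Rodrigues(o["ee_rot"])[0];print(np.degrees(np.arctan2(r[1,0],r[0,0])),o["moment"])
im,d=env.camera("side");cv2.imwrite("pics/side10.png",im)
cv2.imwrite("pics/c10.png",cv2.resize(im[150:270,200:320],None,fx=5,fy=5,interpolation=cv2.INTER_CUBIC))
E
```

```text
t: 18.05
eef_pos: [0.4824, 0.085, 0.053]
ee_rot: [1.93, 2.479, 0.0]
ft_force: [0.3, -1.1, -1.4]
opening: 0.015
t: 18.3
eef_pos: [0.4824, 0.0849, 0.053]
ee_rot: [1.937, 2.473, 0.0]
ft_force: [0.8, 0.3, -1.1]
opening: 0.015
103.87065868393518 [-0.03882009 -0.01451435 -0.02378559]
```

View pics/c10.png

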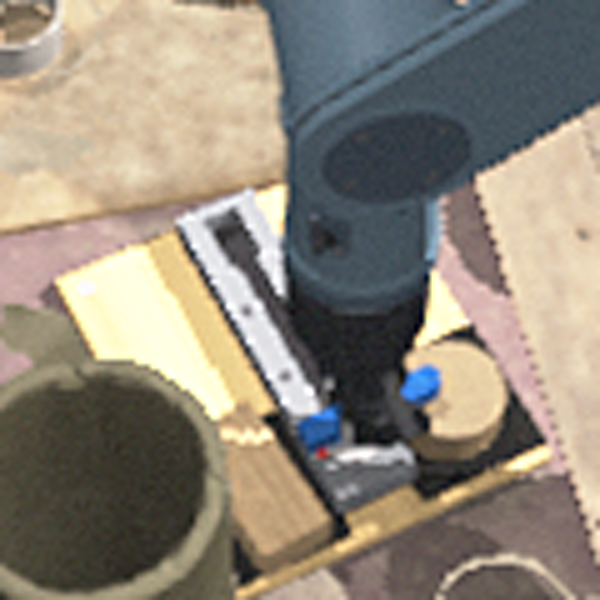

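```bash
python3 -m pendant '[[[0,0,-1.5,0,0,0,-1],[0,0,-1.5,0,0,0,-1],[0,0,-1.5,0,0,0,-1]]]'; python3 -m pendant '[[[0,0,0,0,0,0,-0.2],[0,0,0,0,0,0,-0.2],[0,0,0,0,0,0,-0.2],[0,0,0,0,0,0,-0.2],[0,0,25,0,0,0,-0.2],[0,0,60,0,0,0,-0.2],[0,0,120,0,0,0,-0.2],[0,0,180,0,0,0,-0.2]]]'; python3 -m pendant '[[[-60,-150,60,0,0,0,-0.2],[-100,-250,60,0,0,0,-0.2],[-100,-300,60,0,0,0,-0.2],[-100,-300,60,0,0,0,-0.2],[-100,-300,60,0,0,0,-0.2],[-100,-300,60,0,0,0,-0.2],[-100,-300,60,0,0,0,-0.2],[-100,-300,60,0,0,0,-0.2]]]'
python3 - <<'E'
from h import *
from fit import fit
ims=[]
for c in("top","side"):
    im,d=env.camera(c);cv2.imwrite(f"pics/{c}11.png",im)
    u,v=proj(c,[[.482,.085,.05]])[0].astype(int)
    ims.append(cv2.resize(im[v-40:v+40,u-40:u+40],(400,400),interpolation=cv2.INTER_CUBIC))
    print(c,fit(c,im,.034,[482,85,104.]))
    print([(round(r["score"],2),l,(ray(c,r["point"],z)[0]*1e3).round(1)) for l,z in(("toe",.052),("mould_top",.048),("grip_mid",.06)) for r in env.spot_point(c,l)[:2]])
    W=cloud(c,d);b=blue(im)&(d>0)&(abs(W[...,0]-.47)<.1)&(abs(W[...,1]-.08)<.1)&(W[...,2]<.1);print("blue z",np.percentile(W[b][:,2],[20,50,80]))
cv2.imwrite("pics/c11.png",cv2.hconcat(ims))
E
```

```text
t: 18.73
eef_pos: [0.4827, 0.0849, 0.0527]
ee_rot: [1.934, 2.475, 0.001]
ft_force: [-3.4, 0.1, 11.5]
opening: 0.0153
t: 19.73
eef_pos: [0.4819, 0.0849, 0.2329]
ee_rot: [-1.932, -2.476, 0.001]
ft_force: [1.8, -0.7, -0.2]
opening: 0.0339
t: 20.72
eef_pos: [0.3826, -0.2136, 0.2911]
ee_rot: [-1.93, -2.478, -0.001]
ft_force: [0.2, 0.1, 0.4]
opening: 0.034
top (array([482.88,  83.99, 106.34]), np.float64(137.7), np.float64(46.5))
[(0.74, 'toe', array([445.3,  74.1,  52. ])), (0.87, 'mould_top', array([420.8,  78.9,  48. ])), (0.17, 'mould_top', array([426.4, 264.5,  48. ])), (0.6, 'grip_mid', array([474.,  82.,  60.])), (0.5, 'grip_mid', array([430.2,  74.6,  60. ]))]
blue z [0.065522   0.06701375 0.06829583]
side (array([484.74,  84.57, 105.45]), np.float64(81.8), np.float64(125.6))
[(0.54, 'toe', array([445. ,  75.6,  52. ])), (0.69, 'mould_top', array([420.6,  75.5,  48. ])), (0.6, 'grip_mid', array([ 427.5, -423.9,   60. ])), (0.53, 'grip_mid', array([483.7,  97.1,  60. ]))]
blue z [0.06238402 0.06562903 0.06797536]
```

View pics/c11.png

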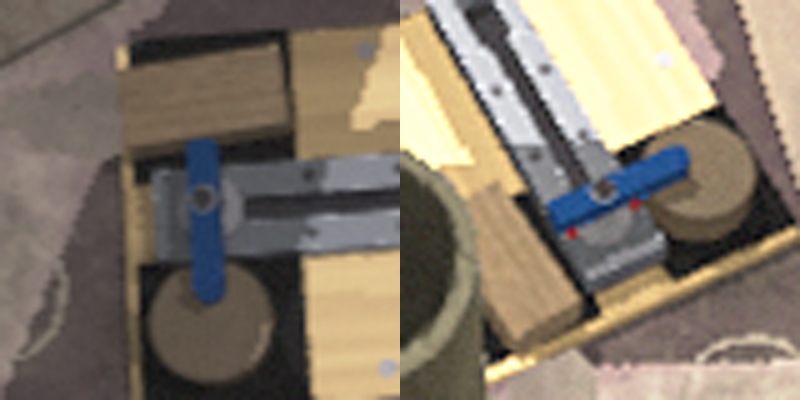

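The arm lies across the rail with its toe over the mould. The stud is at the red marks, and the gripper is clear. Handing in.

```bash
python3 -c "
from bench import env
print(env.hand_in())"
```

```text
the job is handed in; nothing more can be done
None
```

I finished the task and handed it in at about 21 s of the 67 s allowed. The hand-in reports no verdict, so success is judged only from my own checks.

**What I did:**
- I took the blue hold-down from its block and lowered it into the pocket. It touched down at the height I had predicted, and I let go there.
- I pushed it by the tail to the home end, where it met the hard stop with about 8 N.
- I gripped the arm, turned it a quarter turn over the mould, let go and moved the gripper clear.

**Last checks:**
- **Position:** both cameras put the stud within about 3 mm of my home estimate of (482, 85) mm. The blue arm's top is at about 67 mm, against 68 mm expected with the flange seated.
- **Angle:** the tool was at 103.9°, where exactly across the rail is about 104°. Silhouette fits gave 105–106°, well inside the 15° limit.
- **Toe:** it is about 17–25 mm from the mould's centre, where the limit is 30 mm.
- **Other objects:** the mould and wood block look unmoved in the pictures. I never came near the cutter or tape, but I didn't measure their positions again.

**Disagreements:**
- The last silhouette fits had large residuals.
- The network's positions for the hold-down's arm centre scattered by 10 mm or more, and one of them was the green look-alike. I relied on the pictures and the robot's pose for these instead.
- The two cameras differ by 1–2 mm.

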